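# Turn a lute neck end for end on the planing board

## Robot

A 6-joint arm with a two-finger parallel gripper is mounted at the origin on the work surface. World frame = base frame: x ahead of the robot, y to its left, z up, the work surface at z = 0. Lengths are in m, angles in degrees, forces in N, time in s.
With the tool pointing down it reaches from about 0.25 to 0.725 m from the base axis. Payload 9.7 kg.
Tool frame: the origin (TCP) lies midway between the tips of the shut fingers; the grasp point (between the pads) lies 19 mm behind it; z points along the fingers, y is the line along which they close (so a half turn about z gives the same grasp; the last joint's range is limited). The gripper opens to 85 mm and grips with 20 to 120 N. Pads are 22 mm wide; open, the fingers measure 114 mm over their backs; the gripper's body (76 mm by 85 mm) begins 54 mm behind the grasp point. The pads swing forward as they close: fully open they stand 13 mm farther back than shut.
Start: joints at [77.063, 4.979, 10.078, 95.1, 0, 90], TCP at [0.123, 0.536, 0.231] pointing down, gripper open.
Joint ranges: [-179.16, 179.16], [-48.56, 103.87], [-65.8, 70.77], [-126.05, 130.52], [-82.76, 87.17], [-180, 180]. Speed limits (degrees/s): [127.2, 127.2, 147.25, 180, 180, 180].

## Interface

Orientations are given as [roll, pitch, yaw] about the fixed x, y, z axes, in that order (R = Rz(yaw) Ry(pitch) Rx(roll)).
In Python, from workcell import * gives the robot as it stands.
- The arm moves only by the tool servo_tool, never from a script. Its argument "moves" is a list of rows, each a list of 4 numbers: the shift along the world's x, y, z in cm, then the turn about the world's z in rad. A call has 1 to 20 rows; each row is the pose to reach, as a shift and turn from the pose commanded when the call began; what a row does not reach only later rows make up. A row lasts 1/12 s, in which the tool goes at most 41.7 mm and 7.16 degrees, less where a joint would pass 70% of its speed; a pose out of reach is approached as far as the arm can. A call with a gripper value outside its range is refused whole. "claw" is the closure, from 0 (fully open) to 1 (shut), set as the call begins (left out, the last holds). The fingers move at their own pace and stop on an object; "force" is the grip in N (left out, the last holds). Time passes only in rows, so rows that repeat a pose let the fingers close. It gives the time, the measured TCP pose, the force, the opening and the grip force at its end, in the units of the state.
- get_obs(): the state, without advancing time (a new reading comes with each control period).
- camera(name): name is "scene" or "top" or "wrist"; returns the picture (400x640x3 uint8, red, green, blue); there is no depth.
- get_calibration(name): a dict with "fx", "fy", "cx", "cy" (pixels), "rvec" (rotation vector, rad) and "tvec" (3), from world to camera coordinates, as OpenCV has them; the wrist camera has in their place "tool_from_camera" (4x4, takes a point from camera to tool coordinates, whose origin is the TCP and whose axes are the flange's). Camera axes: x right, y down, z forward; pixel columns grow to the right and rows downward; lengths in m; the calibration is good to about 2 mm. A picture is of the moment at which its call begins: read the wrist's pose just before it. get_calibration takes no time and is no camera call.
- job_done(): hands the job in; it is judged then, once.
The state is a dict: "time": time; "q": joint angles; "qd": joint speeds; "joint_efforts": joint torques, N m; "ee_pos": TCP position; "tcp_rot": TCP orientation; "wrist_force": force on the tool from outside, world axes, zero at the start; "torque": the same for the moment, N m; "opening": finger opening in m; "grasp_force": force on a finger pad.
Only numpy, scipy, OpenCV 4.12 (cv2) and the standard library are available. Lean on these libraries where they do the work, as an engineer would, in place of code of your own. Each camera call takes 0.05 s, during which the arm holds its last target. There are 200 camera calls.

## Task

The plane is tearing the grain, so turn the lute neck end for end on the planing board: its wide heel end must finish butted against the low fixed end stop, with the sprung tail pad bearing on its narrow end. Leave it flat side down on both bearers, centred and straight along the board, and let go of it. Do not strike the holdfast that clamps the board with neck or hand, do not ram the neck into the board, and do not disturb the other tools on the bench.

Things in the scene. Friction and masses are not known exactly. Their poses are not given: they have to be found in the camera images.
- neck: rough lute neck, dark wood with a pale stripe along its top, 195 long, 26 thick, flat underside, tapering evenly from 56 wide (heel end) to 36 (nut end). Sides upright for the lower 16 mm, then bevelled in. About 0.2 kg. Origin: mid-length, centre of the underside; y: towards the narrow nut end; z: up. Starts in the planing board wrong way round, flat side down, narrow end at the stop
- neck_heel (a point): centre of the lower edge of the neck's wide (heel) end face, 97.5 mm from its origin along its -y
- neck_nut (a point): centre of the lower edge of the neck's narrow (nut) end face, 97.5 mm from its origin along its +y
- jig: planing board, fixed on the bench: plywood 150 x 320 x 18 thick carrying an end stop (-y end), two bearers and a sprung pad with its tail block (+y end). Origin: on the bench under the middle of the neck's seat; y: from stop to pad; z up. Board spans y -140 to +180. Tail block: 66 wide, y +132 to +154, top 60 mm above the bench
- stop_face (a point): point on the fixed end stop's face, midway across, level with the tops of the bearers; axes as the board's (y towards the pad). The stop is plain wood with a slippery brass facing, 64 wide, 20 thick, and rises 8 mm above the bearers (48 above the bench)
- tail_pad (a joint): how far the sprung pad is pushed back towards the tail block: 0 fully out, 0.018 m at its limit. Its spring pushes towards the end stop with 2 N at 0, rising 0.2 N per mm. Fully out, its face is 189 mm from the stop's face, so with the 195 mm neck home it reads 0.006
- pad_face (a point): centre of the sprung pad's upright waxed brass face (slippery), moves with it. Pad 44 wide, 24 high, from 38 to 62 mm above the bench: 14 mm higher than the end stop. So with the neck's underside just above the stop, its one end can push the pad back until the other end clears the stop, and the neck then goes down and the pad holds it against the stop
- holdfast: fixed forged iron holdfast off the board's corner by the end stop: an upright 18 mm bar in the bench, bent over as a hook 154 mm high whose foot (38 x 28) presses on the board beside the neck, inside the circle a neck turned on the spot sweeps. Origin: bar's foot on the bench; its -x points to the hook's foot, 112 mm away; the hook descends to it from 82 mm high at 95 mm
- plane: loose metal block plane, 50 x 160 x 55 high, beside the board; origin under its middle, long along its y
- glue: loose yellow glue bottle, 60 across, 135 high; origin under its middle
- mallet: loose wooden mallet lying beside the board, 257 long, 66 high, head 115 wide; origin under it near the middle, head towards +x
- chisel: loose bench chisel, 235 long, 26 high; origin under it where handle meets blade, blade towards +x
- square: loose try square, 160 x 90, 18 high; origin under its stock
- bearer_mid (a point): point midway between the two cork-topped bearers, level with their tops, 40 mm above the bench and 22 above the board; axes as the board's. Bearers: 74 wide, 24 long, centred 62 mm either side of this point along the board, 100 mm open between them for the fingers. The middle of the neck's underside belongs here
Things that resemble listed ones, but are neither listed nor needed, are in the scene too. What is shaped like the neck but blue, green or orange is not meant.

How it is judged (in metres and radians):
At the end, for the whole second after the job is handed in: The neck lies still and released, flat side down on both bearers (ends within 3 mm of their height), heel end within 3 mm of the end stop's face, both ends within 10 mm of the board's centre line, the sprung pad bearing on its narrow end (pushed back 3 to 10 mm) (y of neck_heel in the frame of stop_face between -0.003 and 0.004 m and x of neck_heel in the frame of stop_face between -0.01 and 0.01 m and x of neck_nut in the frame of stop_face between -0.01 and 0.01 m and z of each of neck_heel, neck_nut in the frame of stop_face below 0.003 m and angle between neck's own z axis and vertical below 0.05 rad and value of joint tail_pad between 0.003 and 0.01 m and linear speed of neck below 0.02 m/s); the robot touches nothing.
It fails at once if the neck strikes the holdfast (contact force between neck and holdfast above 1 N).
It fails at once if the hand or arm strikes the holdfast (contact force between any of the arm, the fingers and holdfast above 1 N).
It fails at once if the neck is rammed into the board, its stop or its pad (over 60 N) (contact force between neck and jig above 60 N).
It fails at once if another tool on the bench is disturbed (moved over 20 mm) (distance of any of plane, glue, mallet, chisel, square from where it was at the start of the episode above 0.02 m).
It also fails if it takes over 48 s, if anything falls off the work surface, if the arm or the gripper's body presses on something with over 40 N, if the wrist force passes 120 N, or if a joint passes its speed limit or range.

## Working session

There is one attempt and no reset: what is moved stays moved. The work goes in short steps, Python scripts to look and compute and a tool call to move; the robot and the scene stay as the last step left them, time stands still between calls to the robot, and variables do not carry over. Pictures are saved under pics/ and viewed, at most 10 in all, crops included, and the job is handed in when it is done.

Besides the shell and the picture viewer there is one more tool, called after "Request:" in YAML: its name, and indented under it one key for each argument. servo_tool: Moves the arm, as the interface text tells. Its arguments: {"type":"object","properties":{"moves":{"type":"array","items":{"type":"array","items":{"type":"number"}}},"claw":{"type":"number"},"force":{"type":"number"}},"required":["moves"]}

```bash
mkdir -p pics; cat > h.py <<'E'
from workcell import *
import numpy as np, cv2
def cal(n):
    c=get_calibration(n);K=np.array([[c['fx'],0,c['cx']],[0,c['fy'],c['cy']],[0,0,1]])
    if n=='wrist':
        o=get_obs();from scipy.spatial.transform import Rotation as R
        T=np.eye(4);T[:3,:3]=R.from_euler('xyz',o['tcp_rot'],degrees=True).as_matrix();T[:3,3]=o['ee_pos']
        W=np.linalg.inv(T@np.array(c['tool_from_camera']));return K,W[:3,:3],W[:3,3]
    return K,cv2.Rodrigues(np.array(c['rvec'],float))[0],np.array(c['tvec'],float)
def ray(C,u,v,z):
    K,R,t=C;d=R.T@np.linalg.inv(K)@[u,v,1];o=-R.T@t
    return (o+d*(z-o[2])/d[2]).round(4)
def proj(C,p):
    K,R,t=C;q=K@(R@np.array(p,float)+t);return (q[:2]/q[2]).round(1)
def snap(n,f):
    im=cv2.cvtColor(np.array(camera(n)),cv2.COLOR_RGB2BGR);cv2.imwrite('pics/'+f,im);return im
E
python3 - <<'E'
from h import *
print(get_obs())
a=snap('top','top.png');b=snap('scene','scene.png')
C=cal('top');print(C, -C[1].T@C[2])
C=cal('scene');print(-C[1].T@C[2])
E
```

```text
{'time': 0.0, 'q': array([ 7.70642451e+01,  5.00943358e+00,  1.00330114e+01,  9.50990064e+01,
       -3.96531723e-03,  9.00013399e+01]), 'qd': array([ 0.06420709, -0.04946961,  0.06403422,  0.06123361, -0.02455312,
        0.009838  ]), 'joint_efforts': array([-3.70910784e-03, -5.20395827e+01,  4.64796603e+01,  1.65913295e-02,
       -3.08947128e-04,  7.58494025e-06]), 'ee_pos': array([0.12308847, 0.53580741, 0.23058614]), 'tcp_rot': array([-1.79924571e+02,  3.96707775e-03,  1.67062910e+02]), 'wrist_force': array([-0.62772091,  0.12521844, -0.52504279]), 'torque': array([-0.01434507, -0.04475753,  0.08920237]), 'grasp_force': 0.0, 'opening': 0.08523073252852467}
(array([[379.89360406,   0.        , 320.07736362],
       [  0.        , 379.89360406, 199.34919082],
       [  0.        ,   0.        ,   1.        ]]), array([[ 0.17965074, -0.98372958,  0.00131106],
       [-0.96161864, -0.17589346, -0.21059697],
       [ 0.20740107,  0.03657316, -0.97757209]]), array([-0.03033917,  0.51167109,  0.90930849])) [0.30889136 0.02689778 0.99671076]
[ 0.97950721 -0.21559936  1.03443688]
```

View pics/top.png

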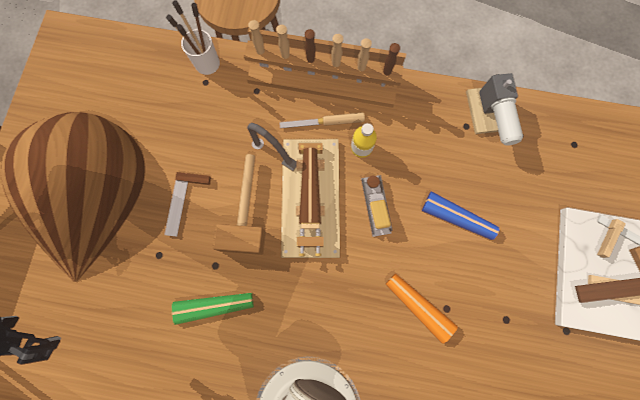

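View pics/scene.png

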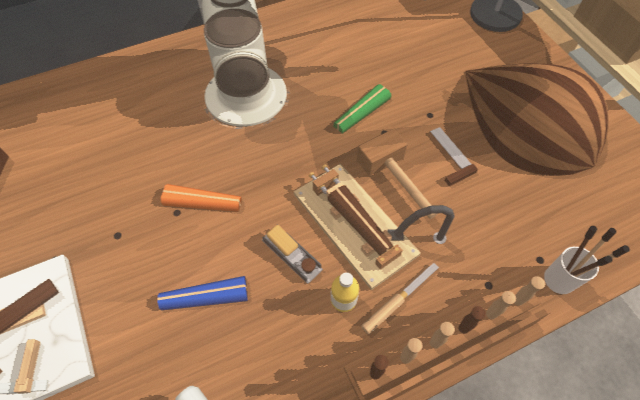

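The top view shows the dark neck in the planing board at about (310,187). The narrow end is at the stop (310,148) and the pad and tail block are at (310,238). The holdfast runs from (255,140) to (293,165), the mallet is on the left, and the plane (376,205) and glue (364,140) are on the right.

Candidates for the neck are the dark one in the board at (310,187), the blue (460,215), the orange (422,308), the green (212,308), and a dark piece on the tray (610,290). The one in the board fits: dark with a pale stripe, seated between stop and pad. I'll confirm it in an enlarged crop.

```bash
python3 - <<'E'
import cv2
a=cv2.imread('pics/top.png')[110:270,230:400];cv2.imwrite('pics/tc.png',cv2.resize(a,None,fx=3.7,fy=3.7,interpolation=cv2.INTER_CUBIC))
a=cv2.imread('pics/scene.png')[155:295,280:460];cv2.imwrite('pics/sc.png',cv2.resize(a,None,fx=4,fy=4,interpolation=cv2.INTER_CUBIC))
E
```

```text
(no output)
```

View pics/tc.png

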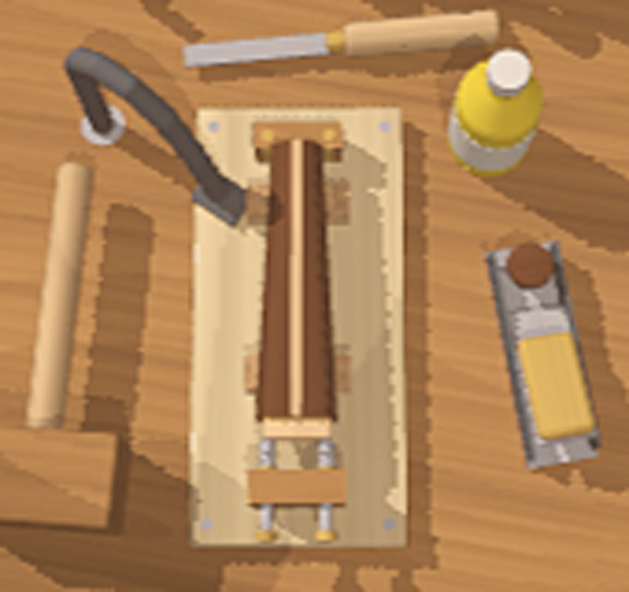

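View pics/sc.png

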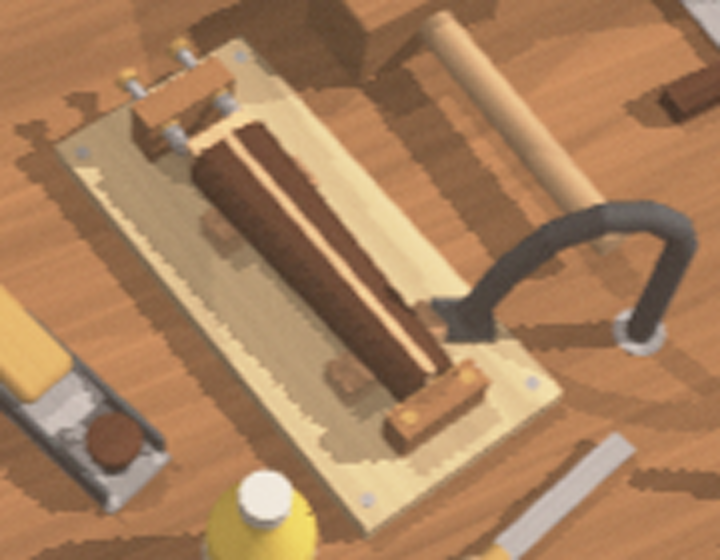

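The crops confirm it: the dark neck with the pale stripe is in the board, narrow end at the stop and wide end on the pad. I'll fit the board pose from its corners in both views.

```bash
python3 - <<'E'
from h import *
from scipy.optimize import least_squares
L=[(.075,-.14),(-.075,-.14),(-.075,.18),(.075,.18)]
top=[(197,109),(404,109),(406,546),(192,546)];sc=[(563,393),(367,534),(55,147),(238,40)]
T=[((u+.5)/3.7-.5+230,(v+.5)/3.7-.5+110) for u,v in top];S=[((u+.5)/4-.5+280,(v+.5)/4-.5+155) for u,v in sc]
C={'t':cal('top'),'s':cal('scene')}
def W(p,x,y,z): c,s=np.cos(p[2]),np.sin(p[2]);return [p[0]+c*x-s*y,p[1]+s*x+c*y,z]
def res(p,use='ts'):
    r=[]
    for k,P in (('t',T),('s',S)):
        if k in use:
            for l,uv in zip(L,P): r+=list(proj(C[k],W(p,*l,.018))-uv)
    return np.array(r)
for use in ('ts','t','s'):
    f=least_squares(lambda p:res(p,use),[.45,.05,np.pi/2],diff_step=1e-3);print(use,f.x[:2],np.degrees(f.x[2]),f.fun.round(1))
    if use=='ts':p=f.x
t=lambda u,v:((u+.5)/3.7-.5+230,(v+.5)/3.7-.5+110)
s=lambda u,v:((u+.5)/4-.5+280,(v+.5)/4-.5+155)
def J(w): c,q=np.cos(p[2]),np.sin(p[2]);d=np.array(w[:2])-p[:2];return (c*d[0]+q*d[1]).round(4),(-q*d[0]+c*d[1]).round(4)
for n,c,uv,z in [('hf bar',C['t'],t(103,127),0),('hf bar s',C['s'],s(638,332),0),('foot tip top',C['t'],t(236,222),.03),('foot left',C['t'],t(197,200),.03),('hook corner s',C['s'],s(448,338),.02),
 ('stripe narrow',C['t'],t(297,141),.066),('stripe wide',C['t'],t(295,416),.066),('stripe narrow s',C['s'],s(432,370),.066),('stripe wide s',C['s'],s(234,135),.066),
 ('block L',C['t'],t(248,470),.06),('block R',C['t'],t(345,470),.06),('plane front',C['t'],t(525,245),.04),('plane rear',C['t'],t(560,462),.02),('glue top',C['t'],t(509,70),.135),('glue cap s',C['s'],s(267,488),.13),('mallet end',C['t'],t(75,165),.05),('mallethead corner',C['t'],t(120,432),.066),('head bot',C['t'],t(108,528),.066)]:
    w=ray(c,*uv,z);print(n,w,'jig',J(w))
E
```

```text
ts [0.54162148 0.09142814] 100.23892949642486 [ 1.4 -0.6  0.4 -0.5  0.9 -0.2  0.1 -0.3 -0.8  0.1 -1.1 -0.1 -1.1 -0.2
  0.2 -1.4]
t [0.54054183 0.09402976] 100.40195032694733 [ 0.2 -0.3 -0.7 -0.3  0.1 -0.1 -0.8 -0. ]
s [0.54316787 0.0920324 ] 100.62375342456903 [-0.1  0.1 -0.1  0.3 -0.9  0.5  0.2 -1. ]
hf bar [0.6436 0.263  0.    ] jig (np.float64(0.1507), np.float64(-0.1309))
hf bar s [0.6457 0.2625 0.    ] jig (np.float64(0.1498), np.float64(-0.1328))
foot tip top [0.5805 0.1469 0.03  ] jig (np.float64(0.0477), np.float64(-0.0481))
foot left [0.5915 0.1777 0.03  ] jig (np.float64(0.076), np.float64(-0.0644))
hook corner s [0.6063 0.1473 0.02  ] jig (np.float64(0.0435), np.float64(-0.0736))
stripe narrow [0.6357 0.112  0.066 ] jig (np.float64(0.0035), np.float64(-0.0962))
stripe wide [0.445  0.0775 0.066 ] jig (np.float64(0.0035), np.float64(0.0976))
stripe narrow s [0.637  0.1126 0.066 ] jig (np.float64(0.0039), np.float64(-0.0976))
stripe wide s [0.4469 0.0807 0.066 ] jig (np.float64(0.0063), np.float64(0.0951))
block L [0.4045 0.1019 0.06  ] jig (np.float64(0.0347), np.float64(0.1331))
block R [0.4161 0.0382 0.06  ] jig (np.float64(-0.0301), np.float64(0.133))
plane front [ 0.5978 -0.0582  0.04  ] jig (np.float64(-0.1572), np.float64(-0.0287))
plane rear [ 0.4531 -0.1078  0.02  ] jig (np.float64(-0.1803), np.float64(0.1225))
glue top [ 0.6845 -0.0215  0.135 ] jig (np.float64(-0.1365), np.float64(-0.1205))
glue cap s [ 0.6815 -0.0187  0.13  ] jig (np.float64(-0.1332), np.float64(-0.1181))
mallet end [0.5955 0.2645 0.05  ] jig (np.float64(0.1607), np.float64(-0.0838))
mallethead corner [0.4134 0.1903 0.066 ] jig (np.float64(0.1201), np.float64(0.1086))
head bot [0.3498 0.1846 0.066 ] jig (np.float64(0.1258), np.float64(0.1722))
```

Request:
servo_tool:
  moves:
    - [0,-2,1,-0.08]
    - [2,-5,2,-0.16]
    - [4,-8,2,-0.24]
    - [6,-11,2,-0.32]
    - [8,-14,2,-0.4]
    - [10.5,-17,2,-0.5]
    - [13,-20,2,-0.6]
    - [16,-23,2,-0.7]
    - [19,-26,2,-0.8]
    - [22,-29,2,-0.9]
    - [25,-31.5,2,-1.0]
    - [28,-34,2,-1.1]
    - [31,-36.5,2,-1.2]
    - [34,-39,2,-1.3]
    - [36.5,-41,2,-1.4]
    - [37.8,-42,2,-1.5]
    - [37.8,-42,2,-1.6]
    - [37.8,-42,2,-1.6]
    - [37.8,-42,2,-1.6]
  claw: 0
  force: 60

```text
time: 1.68
ee_pos: [0.501, 0.1159, 0.2509]
tcp_rot: [-179.9, 0.0, 75.5]
wrist_force: [0.3, -0.1, 0.7]
opening: 0.0851
grasp_force: 0.0
```

```bash
python3 - <<'E'
from h import *
o=get_obs();print(o['time'],o['q'].round(2),o['ee_pos'].round(4),o['tcp_rot'].round(2),o['wrist_force'].round(2))
snap('wrist','w1.png')
E
```

```text
1.6833 [ 13.02   0.59   7.71  97.17   0.   117.48] [0.501  0.1159 0.2509] [-1.7995e+02  2.0000e-02  7.5540e+01] [ 0.27 -0.12  0.7 ]
```

View pics/w1.png

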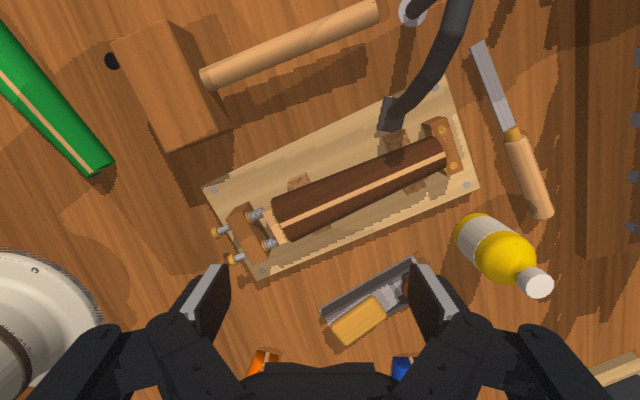

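The wrist view shows the neck stripe running from about (281,222) at the heel to (444,157) at the nut. The board corners are at (204,188), (478,186) and (262,281).

```bash
python3 - <<'E'
from h import *
C=cal('wrist');print(np.array(get_calibration('wrist')['tool_from_camera']).round(3).tolist(),-C[1].T@C[2])
for n,uv,z in [('heel',(281,222),.066),('nut',(444,157),.066),('cPL',(204,188),.018),('cSR',(478,186),.018),('cPR',(262,281),.018),('cSL',(443,77),.018),('stopL',(435,119),.048),('stopR',(459,172),.048),('foot a',(379,130),.03),('foot b',(400,131),.03)]:
    print(n,ray(C,*uv,z))
E
```

```text
[[0.001, -0.95, -0.311, 0.079], [1.0, 0.001, 0.001, -0.0], [-0.001, -0.311, 0.95, -0.144], [0.0, 0.0, 0.0, 1.0]] [0.52016637 0.19284077 0.39499352]
heel [0.4469 0.0799 0.066 ]
nut [0.6364 0.108  0.066 ]
cPL [0.3552 0.1315 0.018 ]
cSR [0.6903 0.0485 0.018 ]
cPR [ 0.3853 -0.0147  0.018 ]
cSL [0.6636 0.1865 0.018 ]
stopL [0.6385 0.147  0.048 ]
stopR [0.6572 0.082  0.048 ]
foot a [0.5805 0.1484 0.03  ]
foot b [0.6037 0.1413 0.03  ]
```

Request:
servo_tool:
  moves:
    - [0.4,-0.2,0,-0.1]
    - [0.8,-0.4,0,-0.2]
    - [1.2,-0.6,0,-0.3]
    - [1.6,-0.9,0,-0.4]
    - [2.0,-1.1,0,-0.5]
    - [2.4,-1.3,0,-0.6]
    - [2.8,-1.5,0,-0.7]
    - [3.2,-1.7,0,-0.8]
    - [3.6,-1.9,0,-0.9]
    - [4.0,-2.1,0,-1.0]
    - [4.05,-2.15,0,-1.1]
    - [4.05,-2.15,0,-1.14]
    - [4.05,-2.15,-2,-1.14]
    - [4.05,-2.15,-4,-1.14]
    - [4.05,-2.15,-6,-1.14]
    - [4.05,-2.15,-8,-1.14]
    - [4.05,-2.15,-10,-1.14]
    - [4.05,-2.15,-11,-1.14]
    - [4.05,-2.15,-11,-1.14]
    - [4.05,-2.15,-11,-1.14]

```text
time: 3.4
ee_pos: [0.5413, 0.0949, 0.1418]
tcp_rot: [180.0, 0.0, 10.2]
wrist_force: [-0.8, 0.1, -0.2]
opening: 0.0852
grasp_force: 0.0
```

```bash
python3 - <<'E'
from h import *
o=get_obs();print(o['time'],o['q'].round(2),o['ee_pos'].round(4),o['tcp_rot'].round(2),o['wrist_force'].round(2))
C=cal('wrist');snap('wrist','w2.png')
E
```

```text
3.4 [  9.95   4.05  -0.82  85.14  -0.   179.76] [0.5413 0.0949 0.1418] [1.800e+02 1.000e-02 1.018e+01] [-0.84  0.13 -0.21]
```

View pics/w2.png

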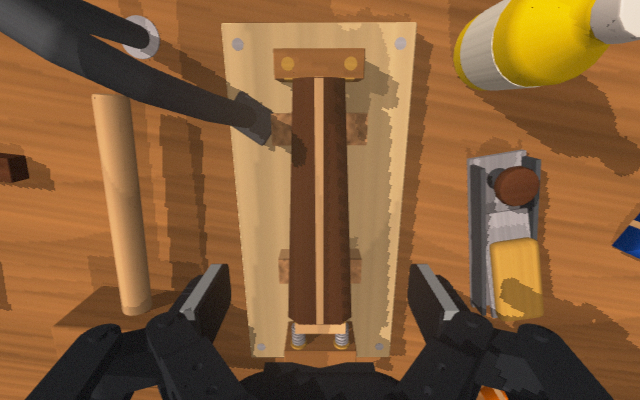

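The wrist view shows the neck and board straight and centred in the tool frame (column ~319.5). The nut end of the stripe is at (319,78) and the heel end at (320,324).

```bash
python3 - <<'E'
from h import *
C=cal('wrist');a=ray(C,319,78,.066);b=ray(C,320,324,.066);print(a,b,(a+b)/2,np.linalg.norm(a-b),np.degrees(np.arctan2(*(a-b)[1::-1])))
a=ray(C,274,77,.048);b=ray(C,364,78,.048);print(a,b,(a+b)/2)
print(ray(C,222,24,.018),ray(C,416,23,.018),ray(C,253,357,.018),ray(C,388,357,.018))
E
```

```text
[0.6365 0.111  0.066 ] [0.4441 0.0754 0.066 ] [0.5403 0.0932 0.066 ] 0.1956658375905206 10.482945776612477
[0.6329 0.143  0.048 ] [0.6436 0.0795 0.048 ] [0.63825 0.11125 0.048  ]
[0.6648 0.1917 0.018 ] [0.6919 0.0453 0.018 ] [0.3506 0.1323 0.018 ] [ 0.3766 -0.0122  0.018 ]
```

Request:
servo_tool:
  moves:
    - [0,0,-2,0]
    - [0,0,-4,0]
    - [0,0,-6,0]
    - [0,0,-8,0]
    - [0,0,-9.5,0]
    - [0,0,-10.5,0]
    - [0,0,-11.2,0]
    - [0,0,-11.4,0]
    - [0,0,-11.4,0]
    - [0,0,-11.4,0]

```text
time: 4.28
ee_pos: [0.5423, 0.0947, 0.0284]
tcp_rot: [-180.0, -0.1, 10.1]
wrist_force: [-0.1, 0.4, 0.0]
opening: 0.0852
grasp_force: 0.0
```

Request:
servo_tool:
  moves:
    - [0,0,0,0]
    - [0,0,0,0]
    - [0,0,0,0]
    - [0,0,0,0]
    - [0,0,0,0]
    - [0,0,0,0]
    - [0,0,0,0]
    - [0,0,0,0]
    - [0,0,0,0]
    - [0,0,0,0]
    - [0,0,0,0]
    - [0,0,0,0]
  claw: 1
  force: 60

```text
time: 5.28
ee_pos: [0.5419, 0.0947, 0.0281]
tcp_rot: [-180.0, -0.1, 10.1]
wrist_force: [-1.3, -0.1, 5.5]
opening: 0.0452
grasp_force: 61.4
```

Request:
servo_tool:
  moves:
    - [0,0,0.3,0]
    - [0,0,0.7,0]
    - [0,0,1.1,0]
    - [0,0,1.6,0]
    - [0,0,2.2,0]
    - [0,0,3,0]
    - [0,0,4.5,0]
    - [0,0,6,0]
    - [0,0,8,0]
    - [0,0,10,0]
    - [0,0,12,0]
    - [0,0,14,0]
    - [0,0,16,0]
    - [0,0,18,0]
    - [0,0,19.5,0]
    - [0,0,20.5,0]
    - [0,0,21,0]
    - [0,0,21,0]
    - [0,0,21,0]

```text
time: 6.87
ee_pos: [0.5414, 0.0945, 0.2367]
tcp_rot: [-180.0, 0.1, 10.1]
wrist_force: [-1.0, -0.2, -2.5]
opening: 0.0452
grasp_force: 61.5
```

Request:
servo_tool:
  moves:
    - [0,0,0,0.04]
    - [0,0,0,0.1]
    - [0,0,0,0.18]
    - [0,0,0,0.27]
    - [0,0,0,0.36]
    - [0,0,0,0.45]
    - [0,0,0,0.54]
    - [0,0,0,0.63]
    - [0,0,0,0.72]
    - [0,0,0,0.81]
    - [0,0,0,0.9]
    - [0,0,0,0.99]
    - [0,0,0,1.08]
    - [0,0,0,1.17]
    - [0,0,0,1.26]
    - [0,0,0,1.35]
    - [0,0,0,1.43]
    - [0,0,0,1.5]
    - [0,0,0,1.54]
    - [0,0,0,1.57]

```text
time: 8.53
ee_pos: [0.5411, 0.0945, 0.2358]
tcp_rot: [-179.9, -0.0, 100.2]
wrist_force: [-0.5, -0.7, -1.9]
opening: 0.0451
grasp_force: 61.5
```

Request:
servo_tool:
  moves:
    - [0,0,0,0.04]
    - [0,0,0,0.1]
    - [0,0,0,0.18]
    - [0,0,0,0.27]
    - [0,0,0,0.36]
    - [0,0,0,0.45]
    - [0,0,0,0.54]
    - [0,0,0,0.63]
    - [0,0,0,0.72]
    - [0,0,0,0.81]
    - [0,0,0,0.9]
    - [0,0,0,0.99]
    - [0,0,0,1.08]
    - [0,0,0,1.17]
    - [0,0,0,1.26]
    - [0,0,0,1.35]
    - [0,0,0,1.43]
    - [0,0,0,1.5]
    - [0,0,0,1.55]
    - [0,0,0,1.573]

```text
time: 10.2
ee_pos: [0.5412, 0.0945, 0.236]
tcp_rot: [180.0, -0.1, -169.7]
wrist_force: [-0.2, 0.4, -1.2]
opening: 0.0449
grasp_force: 61.5
```

```bash
python3 - <<'E'
from h import *
o=get_obs();print(o['time'],o['q'].round(2),o['ee_pos'].round(4),o['tcp_rot'].round(2),o['wrist_force'].round(2))
a=snap('top','t2.png')[110:270,220:400];s=snap('scene','s2.png')[130:290,260:440];w=snap('wrist','w3.png')
o=np.hstack([cv2.resize(x,None,fx=2.2,fy=2.2,interpolation=cv2.INTER_CUBIC) for x in (a,s)])
w=cv2.resize(w,None,fx=.36,fy=.36)
c=np.zeros((o.shape[0]+w.shape[0],o.shape[1],3),np.uint8);c[:o.shape[0]]=o;c[o.shape[0]:,:w.shape[1]]=w
cv2.imwrite('pics/c2.png',c)
E
```

```text
10.2 [ 9.9   5.12 10.76 95.76 -0.   -0.4 ] [0.5412 0.0945 0.236 ] [ 1.800e+02 -1.200e-01 -1.697e+02] [-0.23  0.44 -1.17]
```

View pics/w3.png

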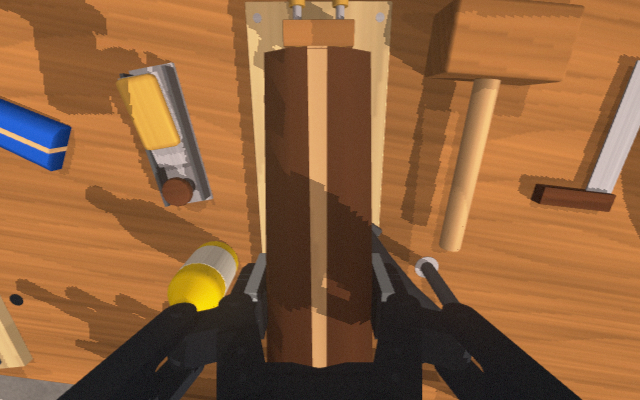

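The wrist view shows the neck turned, the nut end of the stripe at (318,46) pointing to the tail block, and the tools undisturbed. I'll locate the nut end relative to the TCP.

```bash
python3 - <<'E'
from h import *
C=cal('wrist');o=get_obs();p=o['ee_pos'];z=p[2]+.0377
n=ray(C,318,46,z);print(n,n-p)
y=np.radians(10.3);ax=np.array([-np.cos(y),-np.sin(y)]);print('nut along jig +y rel TCP',(n-p)[:2]@ax,'lateral',np.cross(ax,(n-p)[:2]))
# stop/pad refs: board corners seen & tail block top edge
for uv in [(283,19),(355,19),(284,45),(354,46)]: print(ray(C,*uv,.06))
print(ray(C,246,2,.018),ray(C,393,2,.018))
E
```

```text
[0.4454 0.0764 0.2743] [-0.09596354 -0.01808908  0.03773004]
nut along jig +y rel TCP 0.09765146298048401 lateral 0.0006390795188256602
[0.3951 0.0343 0.06  ]
[0.3835 0.099  0.06  ]
[0.416  0.0382 0.06  ]
[0.4054 0.1027 0.06  ]
[ 0.3779 -0.0108  0.018 ] [0.3516 0.1363 0.018 ]<stdin>:4: DeprecationWarning: Arrays of 2-dimensional vectors are deprecated. Use arrays of 3-dimensional vectors instead. (deprecated in NumPy 2.0)
```

Request:
servo_tool:
  moves:
    - [0.4,0.07,0,0]
    - [0.8,0.15,0,0]
    - [1.2,0.22,0,0]
    - [1.57,0.29,0,0]
    - [1.57,0.29,-1,0]
    - [1.57,0.29,-3,0]
    - [1.57,0.29,-5,0]
    - [1.57,0.29,-7,0]
    - [1.57,0.29,-9,0]
    - [1.57,0.29,-11,0]
    - [1.57,0.29,-13,0]
    - [1.57,0.29,-15,0]
    - [1.57,0.29,-16.5,0]
    - [1.57,0.29,-17.5,0]
    - [1.57,0.29,-18.3,0]
    - [1.57,0.29,-18.8,0]
    - [1.57,0.29,-19.2,0]
    - [1.57,0.29,-19.4,0]
    - [1.57,0.29,-19.4,0]
    - [1.57,0.29,-19.4,0]

```text
time: 12.02
ee_pos: [0.5577, 0.0975, 0.0439]
tcp_rot: [-180.0, 0.0, -169.8]
wrist_force: [-0.3, -0.2, -0.9]
opening: 0.0454
grasp_force: 61.6
```

```bash
python3 - <<'E'
from h import *
o=get_obs();print(o['time'],o['ee_pos'].round(4),o['tcp_rot'].round(2),o['wrist_force'].round(2))
t=snap('top','t3.png')[110:270,225:405];s=snap('scene','s3.png')[150:290,280:440]
a=cv2.resize(t,(400,356),interpolation=cv2.INTER_CUBIC);b=cv2.resize(s,(400,350),interpolation=cv2.INTER_CUBIC);b=np.vstack([b,b[:6]])
w=snap('wrist','w4.png')
cv2.imwrite('pics/c3.png',np.hstack([cv2.resize(s,(400,350),interpolation=cv2.INTER_CUBIC),cv2.resize(w[:280,120:440],(400,350),interpolation=cv2.INTER_CUBIC)]))
E
```

```text
12.0167 [0.5577 0.0975 0.0439] [-1.8000e+02  5.0000e-02 -1.6985e+02] [-0.33 -0.15 -0.89]
```

View pics/c3.png

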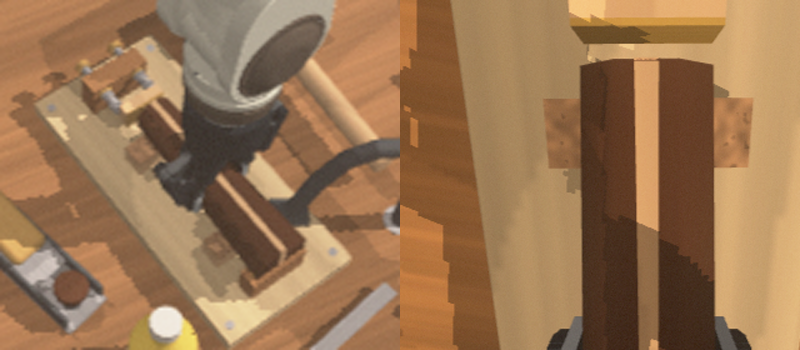

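The heel end is above the stop and the nut end (645,60 in the right panel) is just short of the pad, centred on it. Next I'll lower slightly and push the pad back.

Request:
servo_tool:
  moves:
    - [0,0,-0.15,0]
    - [0,0,-0.3,0]
    - [0,0,-0.3,0]
    - [-0.2,-0.04,-0.3,0]
    - [-0.4,-0.07,-0.3,0]
    - [-0.6,-0.11,-0.3,0]
    - [-0.8,-0.15,-0.3,0]
    - [-1.0,-0.18,-0.3,0]
    - [-1.2,-0.22,-0.3,0]
    - [-1.4,-0.26,-0.3,0]
    - [-1.6,-0.29,-0.3,0]
    - [-1.8,-0.33,-0.3,0]
    - [-2.0,-0.37,-0.3,0]
    - [-2.07,-0.38,-0.3,0]
    - [-2.07,-0.38,-0.3,0]
    - [-2.07,-0.38,-0.3,0]

```text
time: 13.5
ee_pos: [0.5368, 0.0936, 0.0404]
tcp_rot: [-180.0, 0.0, -169.8]
wrist_force: [4.1, 0.1, -1.6]
opening: 0.0452
grasp_force: 61.3
```

Request:
servo_tool:
  moves:
    - [0,0,-0.2,0]
    - [0,0,-0.4,0]
    - [0,0,-0.6,0]
    - [0,0,-0.8,0]
    - [0,0,-0.95,0]
    - [0,0,-1.05,0]
    - [0,0,-1.1,0]
    - [0,0,-1.1,0]
    - [0,0,-1.1,0]

```text
time: 14.25
ee_pos: [0.5366, 0.0937, 0.0293]
tcp_rot: [-180.0, -0.0, -169.8]
wrist_force: [3.5, -0.2, -1.0]
opening: 0.0454
grasp_force: 61.6
```

Not resting yet, and no stop contact on the way down. I'll move towards the stop.

Request:
servo_tool:
  moves:
    - [0.1,0.02,0,0]
    - [0.2,0.04,0,0]
    - [0.3,0.05,0,0]
    - [0.4,0.07,0,0]
    - [0.45,0.08,0,0]
    - [0.45,0.08,-0.05,0]
    - [0.45,0.08,-0.1,0]
    - [0.45,0.08,-0.1,0]
    - [0.45,0.08,-0.1,0]

```text
time: 15.0
ee_pos: [0.5404, 0.0943, 0.0282]
tcp_rot: [-180.0, -0.1, -169.8]
wrist_force: [-4.9, -0.4, 2.3]
opening: 0.0451
grasp_force: 62.0
```

The heel is pressing lightly on the stop and the neck is on the bearers. Releasing.

Request:
servo_tool:
  moves:
    - [0,0,0,0]
    - [0,0,0,0]
    - [0,0,0,0]
    - [0,0,0,0]
    - [0,0,0,0]
    - [0,0,0,0]
    - [0,0,0,0]
    - [0,0,0,0]
    - [0,0,0,0]
    - [0,0,0,0]
  claw: 0

```text
time: 15.83
ee_pos: [0.5411, 0.0944, 0.0283]
tcp_rot: [180.0, -0.0, -169.8]
wrist_force: [-0.0, -0.3, 0.0]
opening: 0.0856
grasp_force: 0.0
```

Request:
servo_tool:
  moves:
    - [0,0,0.5,0]
    - [0,0,1.5,0]
    - [0,0,3,0]
    - [0,0,5,0]
    - [0,0,7,0]
    - [0,0,9,0]
    - [0,0,11,0]
    - [0,0,13,0]
    - [0,0,15,0]
    - [0,0,16,0]
    - [-2,1,17,0]
    - [-5,2,17,0]
    - [-8,3,17,0]
    - [-11,4,17,0]
    - [-14,5,17,0]
    - [-17,6,17,0]
    - [-19,6,17,0]
    - [-19,6,17,0]
    - [-19,6,17,0]

```text
time: 17.42
ee_pos: [0.3508, 0.1547, 0.199]
tcp_rot: [180.0, 0.1, -169.8]
wrist_force: [0.1, 0.6, 0.6]
opening: 0.0851
grasp_force: 0.0
```

```bash
python3 - <<'E'
from h import *
o=get_obs();print(o['time'],o['ee_pos'].round(4),o['wrist_force'].round(2),o['opening'])
a=snap('top','t4.png')[110:270,230:400];s=snap('scene','s4.png')[155:295,280:440]
cv2.imwrite('pics/c4.png',np.hstack([cv2.resize(x,(400,450),interpolation=cv2.INTER_CUBIC) for x in (a,s)]))
E
```

```text
17.4167 [0.3508 0.1547 0.199 ] [0.09 0.58 0.65] 0.0850850442739429
```

View pics/c4.png

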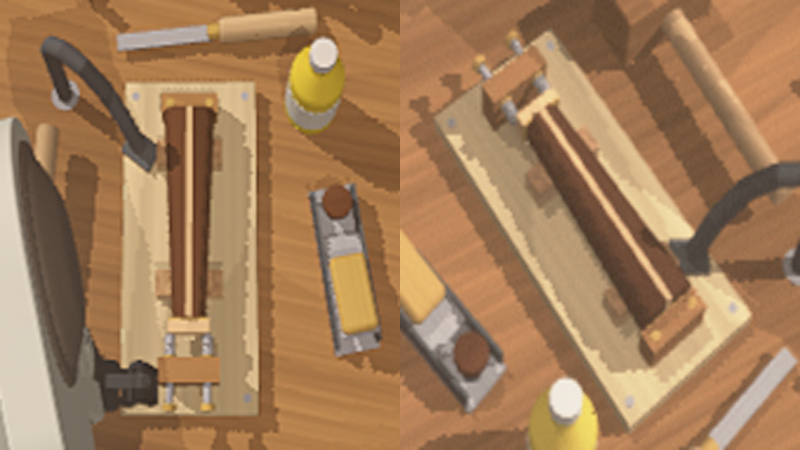

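The heel (188,108) is butted against the stop, the pad bears on the nut end (188,318), and the neck is straight and centred. The tools are where they were.

```bash
python3 -c "
from workcell import *
print(job_done())"
```

```text
the job is handed in; nothing more can be done
None
```

The neck is turned end for end and released: in the last camera views the heel is butted on the stop, the sprung pad bears on the nut end, it lies straight and centred, and the tools are undisturbed; I handed it in at about 17.5 s and got no verdict back.

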